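# Clamp the glued cupboard pull with the ratchet clamp

### The arm

A 7-joint arm with a two-finger parallel gripper is mounted at the origin on the work surface. World frame = base frame: x ahead of the robot, y to its left, z up, the work surface at z = 0. Lengths are in m, angles in rad, forces in N, time in s.
With the tool pointing down it reaches from about 0.4 to 0.875 m from the base axis. Payload 6.5 kg.
Tool frame: the origin (TCP) lies at the very end of the fingers, on their centre line; the grasp point (between the pads) lies 19 mm behind it (r.pinch_z is the distance from the TCP to the grasp point, in m); y points along the fingers, z is the direction in which the jaws open and shut, and the axes are right-handed (so a half turn about y gives the same grasp; the last joint's range is limited). The gripper opens to 88 mm and grips with 3 to 60 N. Pads are 18 mm wide; open, the fingers measure 123 mm over their backs; the gripper's body (75 mm by 187 mm) begins 45 mm behind the grasp point.
Start: joints at [1.039, 0.536, -0.004, 1.538, 0.003, 1.067, -0.071], TCP at [0.292, -0.581, 0.218] pointing down, gripper open.
Joint ranges: [-2.7, 2.7], [-0.37, 2.16], [-1.27, 1.26], [0.24, 2.4], [-1.31, 4.45], [0.19, 1.91], [-2.76, 2.76]. Speed limits (rad/s): [2.39, 2.39, 3.14, 3.14, 3.14, 3.14, 3.14].

### API

Orientations are given as a rotation vector (axis times angle).
In Python, from station import r, vision, ticket gives the robot as it stands.
- The arm moves only by the shell command python3 -m jog 'ROWS' [FORCE]. ROWS is JSON, a list of rows, each a list of 5 numbers: the finger opening in mm, from 0 to 88.1, then the shift along the tool's x, y, z in mm, then the turn about the tool's y in rad. In form: [[gripper, x, y, z, twist], ...]. A call has 1 to 10 rows; each row is the pose to reach, as a shift and turn from the pose commanded when the call began, along the tool's axes at that moment; what a row does not reach only later rows make up. A row lasts 1/8 s, in which the tool goes at most 62.5 mm and 10.7 degrees, less where a joint would pass 70% of its speed; a pose out of reach is approached as far as the arm can. A call with a gripper value outside its range is refused whole. The fingers move at their own pace and stop on an object; FORCE is the grip in N (left out, the last holds). Time passes only in rows, so rows that repeat a pose let the fingers close. It gives the time, the measured TCP pose, the force and the opening at its end, in the units of the state.
- r.sense(): the state, without advancing time (a new reading comes with each control period).
- vision.grab_frame(name): name is "scene" or "side" or "wrist"; returns a dict with "image" (420x560x3 uint8, blue, green, red), "depth" (420x560 float32, m along the optical axis (not along the pixel's ray), 0 where there is no reading), "intrinsics" (3x3 intrinsics, pixels), "position" and "attitude" of the camera in the world; the wrist camera has in their place "tool_from_camera" (4x4, takes a point from camera to tool coordinates, whose origin is the TCP and whose axes are the tool frame's). Camera axes: x right, y down, z forward; pixel columns grow to the right and rows downward; lengths in m; the calibration is good to about 2 mm. A picture is of the moment at which its call begins: read the wrist's pose just before it.
- ticket.job_done(): hands the job in, once; it reports no verdict.
The state is a dict: "clock": time; "joints": joint angles; "dq": joint speeds; "joint_efforts": joint torques, N m; "position": TCP position; "tool_rot": TCP orientation; "contact_force": force on the tool from outside, world axes, zero at the start; "torque": the same for the moment, N m; "finger_gap": finger opening in m.
Only numpy, scipy, OpenCV 4.12 (cv2) and the standard library are available. Lean on these libraries where they do the work, as an engineer would, in place of code of your own. Each camera call takes 0.05 s, during which the arm holds its last target.

### The job

Take the freshly glued two-tone cupboard pull off the blue cutting board, stand it upright on the clamp's wooden base between the sprung pad and the fixed jaw, with its glue seam square across the bar, and let go of it. Then pump the clamp's trigger towards its fixed handle, moving the jaw by the trigger alone, until the pad presses the pull against the fixed jaw, and finish while still holding the trigger squeezed with the pad pushed back about half of its spring travel; never press the pad nearly all the way in, which would crush the joint. Leave the egg cup, ramekin and can opener where they are.

Things in the scene. Friction and masses are not known exactly. Their poses are not given: they have to be found in the camera images.
- clamp: One-hand ratchet bar clamp on a plywood base 360 x 90 x 18 mm (x, y, z), fixed to the counter. Origin: centre of the base's underside, z up; work stands on the base top, 18 mm up. x runs along the bar from the trigger end to the fixed jaw, whose face is at x = +145 mm. Two black side plates (48 mm over all in y, 72 mm high) stand at x = -125 to -35 mm; between the jaws both sides are open.
- handle (a point): Top middle of the orange fixed handle, an upright grip 16 x 30 mm (x, y) at x = -60 to -44 mm of the clamp, top 140 mm above the counter. Axes as the clamp's.
- anvil: The fixed jaw, orange-faced, 46 mm wide (y), from the base top to 74 mm above the counter. Origin: in the middle of the face that meets the work, 46 mm above the counter; its x points away from the work, as the clamp's x.
- jaw: Moving jaw: black block 44 mm wide, top 66 mm above the counter, with toothed steel rod (below z = 55 mm) and sprung pad. Slides along the clamp's x to the fixed jaw, stays where left by friction (about 4 N); to be moved by the trigger only. Origin: at the clamp's origin when farthest back, moving along x with the jaw; unpressed, the pad's face is at x = +46 mm in this frame.
- pad_face (a point): Middle of the orange sprung pad's face (40 x 38 mm, 44 mm above the counter), which meets the work. Its x points to the fixed jaw.
- pad (a joint): How far the sprung pad is pushed back into the moving jaw (m): 0 free, 0.018 fully in; spring 1.2 N per mm. Seen as the gap with the coil spring between pad and jaw block: 21 mm when free. Half in is 9 mm (11 N). When the trigger is let go the jaw slips back until about 4 N (3 mm of pad) is left: firm pressure lasts only while the trigger is held.
- trigger: Orange paddle 34 mm wide (y), 12 mm thick (x), hinged on a pin along y. Origin on the pin, at x = -95 mm, z = 30 mm of the clamp; the paddle runs along its z from 47 to 125 mm. At rest it leans back 0.185 rad from upright, away from the handle; pushed from behind (-x side) towards the handle it swings 0.37 rad in all, springs back when let go (2 to 5 N at the top).
- trigger_rear (a point): Middle of the trigger's rear face, 105 mm up from the pin (132 mm above the counter at rest): push here along the clamp's +x; trigger and handle are too wide (85 mm) to pinch together. It turns with the trigger. A one-way pawl with 7 mm teeth drives the jaw 54 mm per rad: up to 20 mm a stroke, less up to 7 mm lost motion; on the return the jaw stays.
- pull: Glued cupboard pull: an upright wooden block 44 x 40 x 50 mm (x, y, z), half pale, half dark wood, brass insert on top; 0.06 to 0.11 kg. Origin at its centre, 25 mm above its foot. The seam between the halves is the plane x = 0, so its x axis must lie along the clamp's x (either way round); the faces across y, 40 mm apart, are free to grip.
- board: Blue plastic cutting board 140 x 220 x 10 mm, fixed, the pull stands on it. Origin: centre of its underside.
- egg_cup: White ceramic egg cup, 50 mm across, 62 mm tall; origin at the centre of its foot. Leave alone.
- ramekin: Glass ramekin, 88 mm across, 46 mm tall; origin at the centre of its underside. Leave alone.
- can_opener: Steel can opener lying flat, about 150 x 55 mm, 20 mm tall; origin on the counter near its head, handles along +x. Leave alone.
There are look-alikes about, which are no part of the job. What is shaped like the pull but green or purple is not meant.

How it is judged:
On the way, in this order (a step that is already met when the one before it is completed fails the run):
1. the pull stands upright on the clamp base between pad and fixed jaw, seam across the bar, and is let go (y of pull in the frame of clamp between -0.015 and 0.015 m and z of pull in the frame of clamp between 0.038 and 0.049 m and angle between pull's own z axis and vertical below 0.12 rad and angle between the x axis of pull and the x axis of clamp, either way round below 0.2 rad and x of pull in the frame of clamp between 0.07 and 0.126 m and contact force between the fingers and pull below 0.05 N), for 0.2 s.
2. the trigger is pushed and the pad has met the pull and is pressed in by 2 mm or more (value of joint pad above 0.002 m and contact force between the fingers and trigger above 0.5 N), for 0.1 s.
At the end, for the whole second after the job is handed in: The pull stands upright on the clamp base, within 15 mm of the bar's centre line and 0.2 rad of square, pressed between pad and fixed jaw with more than 3 N, untouched by the fingers; the pad is pushed in 5 to 13 mm of its 18 mm, and the robot still pushes the trigger with more than 1 N (y of pull in the frame of clamp between -0.015 and 0.015 m and z of pull in the frame of clamp between 0.038 and 0.049 m and angle between pull's own z axis and vertical below 0.12 rad and angle between the x axis of pull and the x axis of clamp, either way round below 0.2 rad and value of joint pad between 0.005 and 0.013 m and x of pull in the frame of clamp between 0.118 and 0.128 m and contact force between pull and anvil above 3 N and contact force between pull and jaw above 3 N and contact force between the fingers and trigger above 1 N and contact force between the fingers and pull below 0.05 N); the arm keeps its last pose, push and grip.
It fails at once if the pad is pressed in more than 16 mm (the glued joint is crushed) (value of joint pad above 0.016 m).
It fails at once if the robot pushes the moving jaw itself (contact force between any of the fingers, the arm and jaw above 3 N).
It fails at once if the egg cup is disturbed (distance of egg_cup from where it was at the start of the episode above 0.025 m or angle between egg_cup's own z axis and vertical above 0.4 rad).
It fails at once if the ramekin is disturbed (distance of ramekin from where it was at the start of the episode above 0.025 m or angle between ramekin's own z axis and vertical above 0.4 rad).
It fails at once if the can opener is disturbed (distance of can_opener from where it was at the start of the episode above 0.025 m or angle between can_opener's own z axis and vertical above 0.4 rad).
It also fails if it takes over 72 s, if anything falls off the work surface, if the arm or the gripper's body presses on something with over 40 N, if the wrist force passes 120 N, or if a joint passes its speed limit or range.

## Working session

There is one attempt and no reset: what is moved stays moved. The work goes in short steps, Python scripts to look and compute and a shell command to move; the robot and the scene stay as the last step left them, time stands still between calls to the robot, and variables do not carry over. Pictures are saved under pics/ and viewed, and the job is handed in when it is done.

```bash
ls; mkdir -p pics; cat > h.py <<'E'
import numpy as np, cv2
from station import r, vision, ticket
from scipy.spatial.transform import Rotation as R
E
python3 - <<'E'
from h import *
s=r.sense(); print(s, r.pinch_z)
for n in ("scene","side","wrist"):
    f=vision.grab_frame(n); cv2.imwrite(f"pics/{n}0.png",f["image"])
    np.savez(f"{n}0.npz",**f)
    print(n,{k:v for k,v in f.items() if k not in("image","depth")})
print(r.sense()["clock"])
E
```

```text
pics
{'clock': 0.0, 'joints': array([ 1.03875669,  0.5371641 , -0.0044485 ,  1.53881224,  0.00262055,
        1.0673183 , -0.0712055 ]), 'dq': array([ 0.00085317,  0.00163057,  0.00150929,  0.00074513,  0.00017609,
       -0.0005198 , -0.00150847]), 'joint_efforts': array([ 3.79342946e-04, -5.70988691e+01,  9.91172343e-01, -2.51608104e+01,
       -5.61419560e-02,  1.78829877e-02,  1.63468681e-04]), 'position': array([ 0.29166384, -0.58018603,  0.21706411]), 'tool_rot': array([-0.46612833,  1.96394639, -1.96069273]), 'contact_force': array([-0.52462648, -0.43072431,  0.04510501]), 'torque': array([ 0.01379173, -0.04652017,  0.05657563]), 'finger_gap': 0.08808816258782921} 0.0187
scene {'intrinsics': array([[509.71043647,   0.        , 276.94703245],
       [  0.        , 509.71043647, 210.24441055],
       [  0.        ,   0.        ,   1.        ]]), 'position': array([1.55163019, 0.24936355, 0.85056907]), 'attitude': array([-1.47178331, -1.85397274,  0.93403751])}
side {'intrinsics': array([[542.09973925,   0.        , 275.83004142],
       [  0.        , 542.09973925, 211.84535446],
       [  0.        ,   0.        ,   1.        ]]), 'position': array([-0.15196189,  0.9041607 ,  0.81161004]), 'attitude': array([-0.86555646,  2.35168347, -1.30524062])}
wrist {'intrinsics': array([[361.45250649,   0.        , 274.12993329],
       [  0.        , 361.45250649, 211.3425053 ],
       [  0.        ,   0.        ,   1.        ]]), 'tool_from_camera': array([[-8.34687480e-05,  9.66591070e-01,  2.56323421e-01,
        -6.52615962e-02],
       [-5.20244223e-04, -2.56323430e-01,  9.66590931e-01,
        -1.67350052e-01],
       [ 9.99999861e-01, -5.26706444e-05,  5.24258416e-04,
        -1.25692959e-03],
       [ 0.00000000e+00,  0.00000000e+00,  0.00000000e+00,
         1.00000000e+00]])}
0.15
```

View pics/scene0.png

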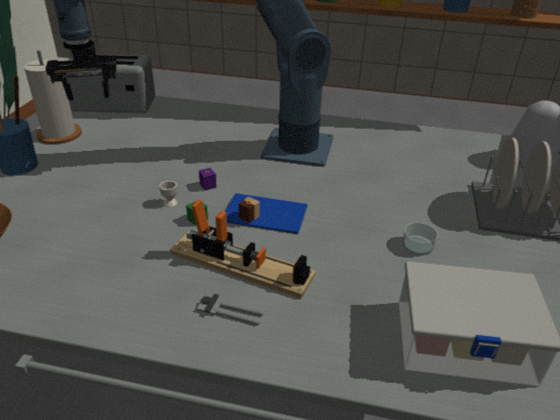

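View pics/side0.png

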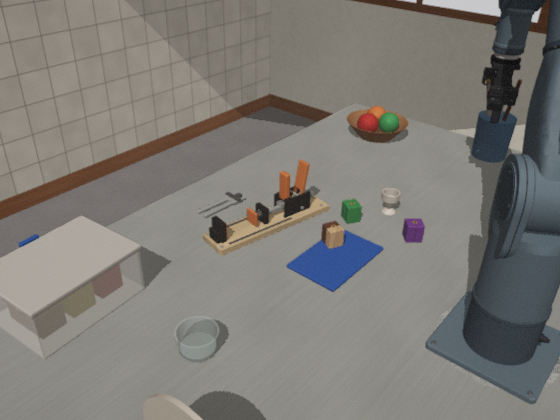

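View pics/wrist0.png

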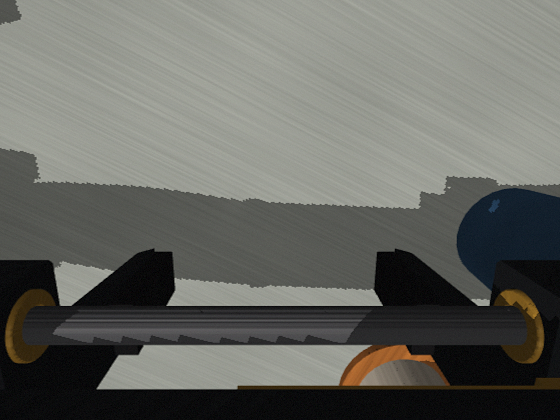

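The scene view shows the clamp from (175,240) to (315,285), with its trigger at (200,217) and its fixed jaw at (301,268). The pull stands at (249,209) on the blue board, next to green (197,212) and purple (208,178) decoys. Side view: pull at (333,235), clamp from (210,230) to (330,205). The wrist sees only counter. Next I'll measure from depth and colour.

```bash
cat >> h.py <<'E'
def cloud(f, pos=None, rot=None):
    K=f["intrinsics"]; d=f["depth"]; v,u=np.mgrid[:d.shape[0],:d.shape[1]]
    P=np.dstack([(u-K[0,2])/K[0,0]*d,(v-K[1,2])/K[1,1]*d,d])
    if "tool_from_camera" in f:
        T=f["tool_from_camera"]; P=P@T[:3,:3].T+T[:3,3]
        return P@R.from_rotvec(rot).as_matrix().T+pos
    return P@R.from_rotvec(f["attitude"]).as_matrix().T+f["position"]
def load(n):
    z=np.load(n,allow_pickle=True); return {k:z[k] for k in z.files}
def proj(f,p,pos=None,rot=None):
    p=np.atleast_2d(p)
    if "tool_from_camera" in f:
        T=f["tool_from_camera"]; c=(p-pos)@R.from_rotvec(rot).as_matrix(); c=(c-T[:3,3])@T[:3,:3]
    else: c=(p-f["position"])@R.from_rotvec(f["attitude"]).as_matrix()
    K=f["intrinsics"]; return c[:,:2]/c[:,2:]*[K[0,0],K[1,1]]+K[:2,2]
E
python3 - <<'E'
from h import *
for n,(x0,y0,x1,y1) in dict(scene=(150,150,330,330),side=(190,140,440,300)).items():
    f=load(n+"0.npz"); P=cloud(f); hsv=cv2.cvtColor(f["image"],cv2.COLOR_BGR2HSV)
    H,S,V=[hsv[...,i].astype(int) for i in range(3)]
    cv2.imwrite(f"pics/{n}0c.png",cv2.resize(f["image"][y0:y1,x0:x1],None,fx=3.2,fy=3.2,interpolation=cv2.INTER_CUBIC))
    roi=np.zeros(H.shape,bool); roi[y0:y1,x0:x1]=1; roi&=f["depth"]>0
    z=P[...,2]
    for nm,m in dict(base=(H>10)&(H<28)&(S>60)&(abs(z-.018)<.006),board=(H>105)&(H<130)&(S>150)&(abs(z-.01)<.006),orange=(H<14)&(S>180)&(V>120)&(z>.03),pulltop=(H>3)&(H<25)&(S>50)&(abs(z-.060)<.006)&(P[...,0]<.62)).items():
        m=m&roi; q=P[m]
        if len(q)<5: print(n,nm,len(q)); continue
        rc=cv2.minAreaRect((q[:,:2]*1000).astype(np.float32))
        print(n,nm,len(q),"med",np.median(q,0).round(4),"rect",np.round(rc[0],1),np.round(rc[1],1),round(rc[2],1),"z",np.percentile(q[:,2],[5,95]).round(4))
E
```

```text
scene base 2244 med [0.6556 0.012  0.0183] rect [568.3 -11.1] [360.8 238.5] 77.1 z [0.0145 0.0216]
scene board 1750 med [0.4199 0.0072 0.0104] rect [414.  -19.8] [218.3 143.5] 89.4 z [0.0071 0.0135]
scene orange 281 med [ 0.617  -0.128   0.1227] rect [629.3 -56.4] [178.5  35.2] 76.7 z [0.0615 0.1533]
scene pulltop 184 med [ 0.4594 -0.058   0.0603] rect [543.5 -76. ] [ 97.2 223.9] 59.7 z [0.0555 0.0645]
side base 1561 med [0.6211 0.0221 0.0209] rect [ 563.8 -259.9] [843.1 288.6] 89.5 z [0.0138 0.0235]
side board 2529 med [0.3957 0.0079 0.0133] rect [407.  -16.6] [221.4 137. ] 89.5 z [0.0102 0.0155]
side orange 0
side pulltop 224 med [ 0.4475 -0.0517  0.0625] rect [ 455.  -110.9] [321.8 168.3] 10.1 z [0.0554 0.0655]
```

View pics/scene0c.png

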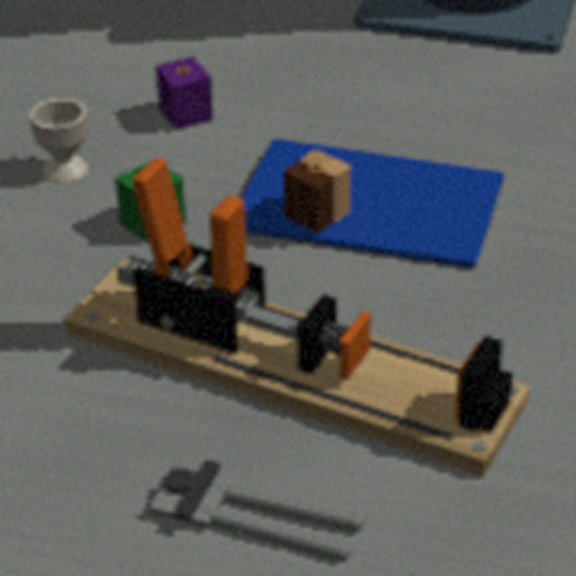

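View pics/side0c.png

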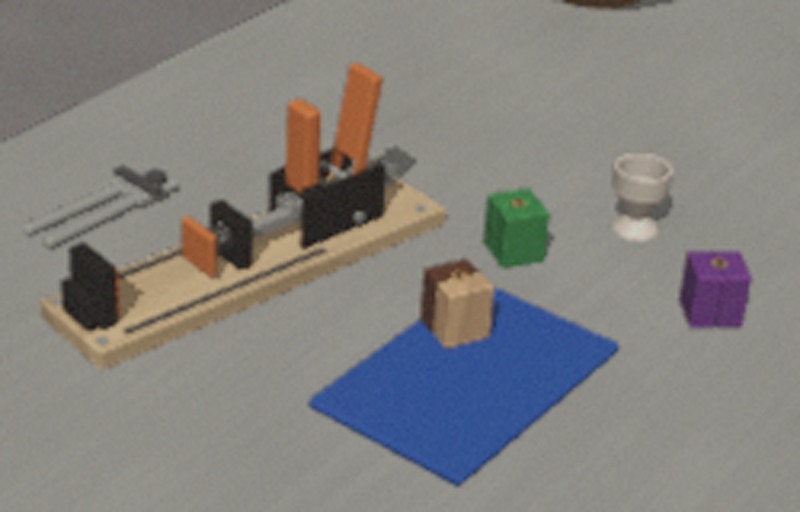

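The crops agree with this: the trigger is at the far (−y) end of the clamp and the jaw looks fully back. The pull stands turned on the board, pale half towards the robot side. Next I'll fit the clamp, board and pull with cleaner masks.

```bash
python3 - <<'E'
from h import *
def big(m):
    n,l,st,_=cv2.connectedComponentsWithStats(m.astype(np.uint8),connectivity=8)
    return l==1+st[1:,4].argmax()
for n,(x0,y0,x1,y1) in dict(scene=(150,150,330,330),side=(190,140,440,300)).items():
    f=load(n+"0.npz"); P=cloud(f); hsv=cv2.cvtColor(cv2.GaussianBlur(f["image"],(3,3),0),cv2.COLOR_BGR2HSV)
    H,S,V=[hsv[...,i].astype(int) for i in range(3)]; z=P[...,2]
    roi=np.zeros(H.shape,bool); roi[y0:y1,x0:x1]=1; roi&=f["depth"]>0
    m=big((H>8)&(H<30)&(S>50)&(z<.03)&(P[...,0]>.52)&roi); q=P[m&(z>.010)]
    h=cv2.convexHull((q[:,:2]*1000).astype(np.float32)); rc=cv2.minAreaRect(h); print(n,"base",np.round(rc[0],1),np.round(rc[1],1),round(rc[2],1))
    # pull: points above board within area
    d=np.hypot(P[...,0]-.455,P[...,1]+.055)
    m=(d<.05)&(z>.02)&roi; t=m&(z>.056)&(z<.068)
    print(n,"pull all",P[m].min(0).round(4),P[m].max(0).round(4),"top rect",[np.round(a,1) for a in cv2.minAreaRect((P[t][:,:2]*1000).astype(np.float32))],t.sum(), np.median(P[t],0))
    pale=t&(V>110)&(H<30); dark=t&(V<90)
    print(" pale",P[pale].mean(0).round(4),pale.sum()," dark",P[dark].mean(0).round(4),dark.sum())
    o=roi&(H<14)&(S>150)&(P[...,0]>.5)&(V>60)
    n2,l,st,_=cv2.connectedComponentsWithStats(o.astype(np.uint8))
    for i in range(1,n2):
        if st[i,4]>15: q=P[l==i]; print("  orange",st[i],np.median(q,0).round(4),q.min(0).round(3),q.max(0).round(3))
s=r.sense(); print(R.from_rotvec(s["tool_rot"]).as_matrix().round(3))
E
```

```text
scene base [637.3 -26.9] [360.6  97.5] 77.3
scene pull all [ 0.4269 -0.0836  0.0204] [ 0.4801 -0.0299  0.0651] top rect [array([452. , -57.6]), array([43.6, 48. ]), np.float64(68.5)] 158 [ 0.45517482 -0.05641335  0.06034974]
 pale [ 0.4416 -0.0501  0.0604] 59  dark [ 0.4637 -0.0614  0.06  ] 85
  orange [193 200  17  36 322] [ 0.6172 -0.1319  0.1149] [ 0.591 -0.145  0.052] [ 0.634 -0.118  0.156]
  orange [216 212  12  29 256] [ 0.6337 -0.073   0.1085] [ 0.611 -0.085  0.063] [ 0.644 -0.067  0.143]
  orange [256 248  10  20 117] [0.6519 0.0277 0.0515] [0.614 0.015 0.018] [0.669 0.033 0.066]
side base [631.2 -25.5] [363.9  94.1] 77.4
side pull all [ 0.4205 -0.0847  0.02  ] [ 0.478  -0.027   0.0685] top rect [array([448. , -55.7]), array([43.7, 47.4]), np.float64(64.4)] 209 [ 0.44562691 -0.05055358  0.06282792]
 pale [ 0.4404 -0.0507  0.0624] 148  dark [ 0.4634 -0.0405  0.0619] 10
  orange [294 161  14  32 249] [ 0.6063 -0.1295  0.1187] [ 0.59  -0.146  0.062] [ 0.632 -0.115  0.157]
  orange [280 172  10  27 211] [ 0.6162 -0.0703  0.1084] [ 0.607 -0.112  0.059] [ 0.633 -0.063  0.145]
  orange [248 209   9  16 107] [0.6387 0.0307 0.0523] [0.625 0.024 0.032] [0.659 0.036 0.068]
[[-0.893 -0.001  0.449]
 [-0.449  0.001 -0.893]
 [ 0.    -1.    -0.001]]
```

Clamp origin is about (0.634,−0.026) with yaw 77.3°. The pull is at about (0.451,−0.057) with its x-line near −25°. I'll move up above both for a wrist view, turning the tool to the grasp heading on the way.

```bash
python3 -m jog '[[80,-30,-20,-32,-0.16],[80,-70,-40,-75,-0.34],[80,-112,-60,-121,-0.52],[80,-155,-80,-168,-0.7],[80,-198,-100,-214,-0.88],[80,-240,-110,-260,-1.06],[80,-283,-113,-306,-1.24],[80,-325,-113,-352,-1.42],[80,-365,-113,-395,-1.6],[80,-388,-113,-420,-1.78]]' && python3 -m jog '[[80,0,0,0,-0.16],[80,0,0,0,-0.32],[80,0,0,0,-0.46],[80,0,0,0,-0.46],[80,0,0,0,-0.46]]'
python3 - <<'E'
from h import *
s=r.sense(); print(s["position"],s["clock"],s["joints"].round(2)); print(R.from_rotvec(s["tool_rot"]).as_matrix().round(3))
f=vision.grab_frame("wrist"); np.savez("w1.npz",pos=s["position"],rot=s["tool_rot"],**f); cv2.imwrite("pics/w1.png",f["image"])
E
```

```text
clock: 1.4
position: [0.4501, -0.0282, 0.3311]
tool_rot: [-1.457, 0.692, -0.693]
contact_force: [0.6, -0.8, -0.2]
finger_gap: 0.0797
clock: 2.02
position: [0.4498, -0.0313, 0.3308]
tool_rot: [-1.543, 0.344, -0.344]
contact_force: [0.1, 0.4, 0.3]
finger_gap: 0.0794
[ 0.44983877 -0.03128505  0.33082659] 2.025 [ 0.58  0.12 -0.65  1.86  0.08  1.18  1.03]
[[ 0.905 -0.     0.425]
 [-0.425 -0.     0.905]
 [-0.    -1.    -0.   ]]
```

View pics/w1.png

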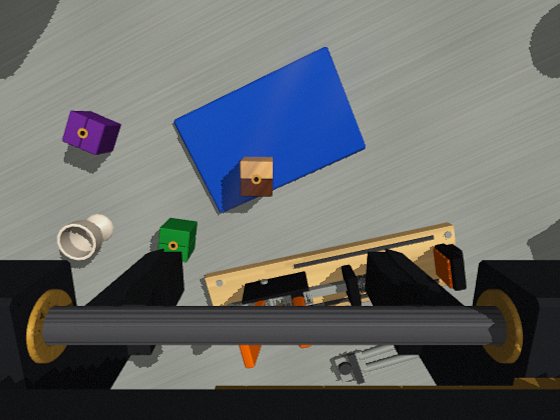

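The wrist view shows the pull at (256,177) lying square to the image, so the tool heading already matches. The clamp runs from (207,280) to (455,230), with the anvil at (450,265) and the green decoy at (178,240), clear of the grasp.

```bash
python3 - <<'E'
from h import *
f=load("w1.npz"); P=cloud(f,f["pos"],f["rot"]); z=P[...,2]
hsv=cv2.cvtColor(f["image"],cv2.COLOR_BGR2HSV); H,S,V=[hsv[...,i].astype(int) for i in range(3)]
d=np.hypot(P[...,0]-.451,P[...,1]+.057)
t=(d<.045)&(abs(z-.060)<.005); q=P[t]; print("top",t.sum(),np.median(q[:,2]),[np.round(a,1) for a in cv2.minAreaRect((q[:,:2]*1000).astype(np.float32))])
for nm,m in (("pale",t&(V>140)),("dark",t&(V<120))): print(nm,m.sum(),P[m].mean(0).round(4),[np.round(a,1) for a in cv2.minAreaRect((P[m][:,:2]*1000).astype(np.float32))])
brd=(H>105)&(H<130)&(S>150)&(abs(z-.01)<.005)
print("board",[np.round(a,1) for a in cv2.minAreaRect((P[brd][:,:2]*1000).astype(np.float32))])
b=(H>8)&(H<30)&(S>50)&(abs(z-.018)<.005)&(P[...,0]>.54); b=cv2.morphologyEx(b.astype(np.uint8),cv2.MORPH_OPEN,np.ones((3,3)))>0
print("base",[np.round(a,1) for a in cv2.minAreaRect((P[b][:,:2]*1000).astype(np.float32))],np.median(P[b],0))
# near long edge: min x for y-bins
ys=P[b][:,1]; xs=P[b][:,0]; E=[]
for y in np.arange(-.19,.15,.01):
    k=(ys>y)&(ys<y+.01)
    if k.sum()>8: E.append((y+.005,np.percentile(xs[k],1)))
E=np.array(E); p=np.polyfit(E[:,0],E[:,1],1); print("edge slope->yaw",90-np.degrees(np.arctan(p[0])),"x at y=0",p[1], "resid",(E[:,1]-np.polyval(p,E[:,0])).round(4), "y range",ys.min(),ys.max())
# black/orange above
m=(P[...,0]>.56)&(z>.03)&(z<.17)&(P[...,1]>-.2)&(P[...,1]<.2); 
o=m&(H<14)&(S>150)&(V>60)
n2,l,st,_=cv2.connectedComponentsWithStats(o.astype(np.uint8))
for i in range(1,n2):
    if st[i,4]>15: q=P[l==i]; print("  orange",st[i],np.median(q,0).round(4),q.min(0).round(3),q.max(0).round(3))
E
```

```text
top 1160 0.06056857483733133 [array([448.3, -54.6]), array([39.3, 43.9]), np.float64(64.8)]
pale 585 [ 0.4386 -0.0492  0.0606] [array([440.8, -50.8]), array([38.7, 27. ]), np.float64(64.8)]
dark 554 [ 0.4582 -0.0589  0.0605] [array([454. , -57.3]), array([39.3, 31.3]), np.float64(64.8)]
board [array([409., -18.]), array([219. , 138.9]), np.float64(89.5)]
base [array([633.5, -24.3]), array([359.5,  90.1]), np.float64(77.8)] [ 0.61086088 -0.02364328  0.01873472]
edge slope->yaw 77.7885406447665 x at y=0 0.592875114472082 resid [ 0.0004  0.0001 -0.0004  0.      0.0007 -0.0005  0.0001 -0.0002 -0.0004
 -0.0004 -0.0003  0.0002 -0.0002  0.0007  0.0005 -0.0002  0.0002  0.0003
  0.0002 -0.0001 -0.     -0.0002 -0.0005 -0.0004  0.0001 -0.0002 -0.0005
  0.0003  0.      0.0003  0.0003 -0.0001  0.0001  0.    ] y range -0.1992153631151827 0.15986651446166578
  orange [435 250  18  38 394] [0.6633 0.1178 0.0542] [0.645 0.113 0.03 ] [0.684 0.124 0.071]
  orange [292 296  14  10 116] [ 0.6088 -0.0712  0.0834] [ 0.607 -0.087  0.046] [ 0.628 -0.065  0.097]
  orange [255 300  11   6  50] [ 0.5961 -0.1198  0.0716] [ 0.592 -0.13   0.057] [ 0.601 -0.115  0.079]
  orange [239 345  22  23 342] [ 0.6121 -0.1363  0.1527] [ 0.594 -0.147  0.122] [ 0.625 -0.13   0.156]
  orange [299 345  12   3  27] [ 0.6336 -0.0793  0.1401] [ 0.631 -0.085  0.138] [ 0.636 -0.073  0.143]
```

Pull at (0.4483,−0.0546), top at z 0.0605, 39×44 mm. Clamp at (0.6335,−0.0243) with yaw 77.8°, base measured as 360×90. The anvil face comes out at x = 145.2 mm in the clamp frame, as specified. I'll descend and grip.

```bash
python3 -m jog '[[70,8.5,40,-21.7,0],[70,8.5,95,-21.7,0],[70,8.5,150,-21.7,0],[70,8.5,205,-21.7,0],[70,8.5,245,-21.7,0],[70,8.5,275,-21.7,0],[70,8.5,295,-21.7,0],[70,8.5,308,-21.7,0],[70,8.5,310,-21.7,0],[70,8.5,310,-21.7,0]]' 15 && python3 -m jog '[[30,0,0,0,0],[30,0,0,0,0],[30,0,0,0,0],[30,0,0,0,0],[30,0,0,0,0],[30,0,0,0,0]]' 15
python3 - <<'E'
from h import *
s=r.sense();print(s["position"],s["contact_force"],s["finger_gap"])
f=vision.grab_frame("wrist"); cv2.imwrite("pics/w2.png",f["image"])
E
```

```text
clock: 3.32
position: [0.449, -0.0545, 0.0214]
tool_rot: [-1.544, 0.341, -0.343]
contact_force: [0.5, -0.3, -0.1]
finger_gap: 0.0703
clock: 4.08
position: [0.4486, -0.0546, 0.0211]
tool_rot: [-1.544, 0.342, -0.342]
contact_force: [-1.0, -0.9, 5.8]
finger_gap: 0.0399
[ 0.44859359 -0.05462106  0.02111026] [-0.98527473 -0.87658959  5.79199808] 0.039909854566054996
```

View pics/w2.png

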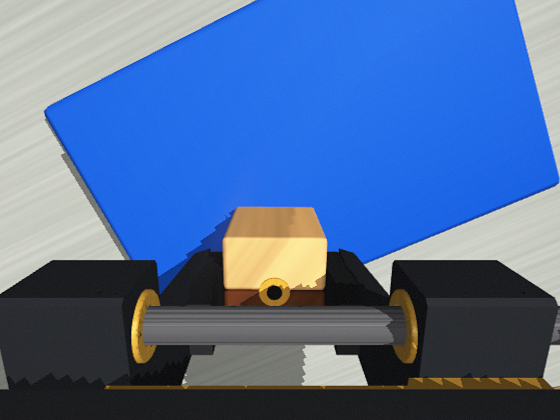

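Gripped: the gap of 39.9 mm matches the pull's width, and it is square and centred in the fingers. I'll lift it, carry it over the base and look before lowering.

```bash
python3 -m jog '[[30,0,-15,0,0],[30,0,-50,0,0],[30,0,-90,0,0],[30,0,-120,0,0],[30,0,-130,0,0]]' && python3 -m jog '[[30,10,0,15,0.12],[30,28,0,45,0.28],[30,48,0,78,0.44],[30,68,0,112,0.6],[30,88,0,146,0.76],[30,106,0,177,0.92],[30,120,0,201,1.08],[30,127,0,213,1.24],[30,129,0,217,1.344],[30,129,0,217,1.344]]' && python3 -m jog '[[30,0,0,0,0],[30,0,0,0,0]]'
python3 - <<'E'
from h import *
s=r.sense();print(s["position"],s["contact_force"],s["finger_gap"],s["joints"].round(2));M=R.from_rotvec(s["tool_rot"]).as_matrix(); print(M.round(4))
f=vision.grab_frame("wrist"); cv2.imwrite("pics/w3.png",f["image"])
o=np.array([.6335,-.0243]); a=np.radians(77.8); ex=np.array([np.cos(a),np.sin(a)]); ey=np.array([-ex[1],ex[0]])
d=s["position"][:2]-o; print("clamp xy",d@ex,d@ey,"tool z angle",np.degrees(np.arctan2(M[1,2],M[0,2])))
f=vision.grab_frame("scene"); cv2.imwrite("pics/s3.png",cv2.resize(f["image"][130:330,150:350],None,fx=3,fy=3))
E
```

```text
clock: 4.75
position: [0.4493, -0.0546, 0.1528]
tool_rot: [-1.544, 0.339, -0.344]
contact_force: [0.2, -0.1, -1.3]
finger_gap: 0.04
clock: 6.0
position: [0.6563, 0.0882, 0.1497]
tool_rot: [-1.106, 1.361, -1.36]
contact_force: [-0.7, 0.2, -1.7]
finger_gap: 0.04
clock: 6.25
position: [0.6566, 0.0874, 0.1507]
tool_rot: [-1.104, 1.361, -1.361]
contact_force: [-0.2, -0.1, -1.4]
finger_gap: 0.0399
[0.65664562 0.08735753 0.15066248] [-0.15129122 -0.14624733 -1.43366452] 0.03992160632162209 [-0.03  0.64 -0.25  1.54  0.18  0.98 -0.54]
[[-2.067e-01 -6.000e-04  9.784e-01]
 [-9.784e-01 -2.000e-04 -2.067e-01]
 [ 3.000e-04 -1.000e+00 -6.000e-04]]
clamp xy 0.11402709300362839 0.0009731063448900926 tool z angle -11.930675460025075
```

View pics/w3.png

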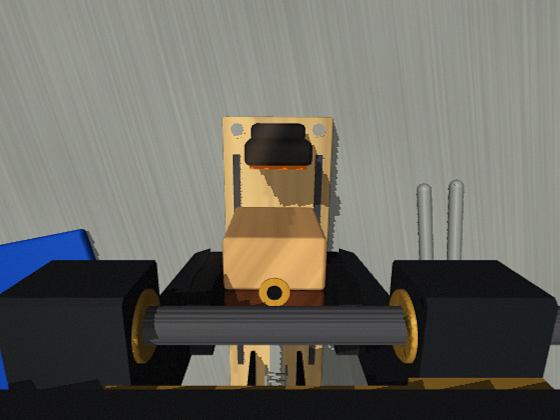

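View pics/s3.png

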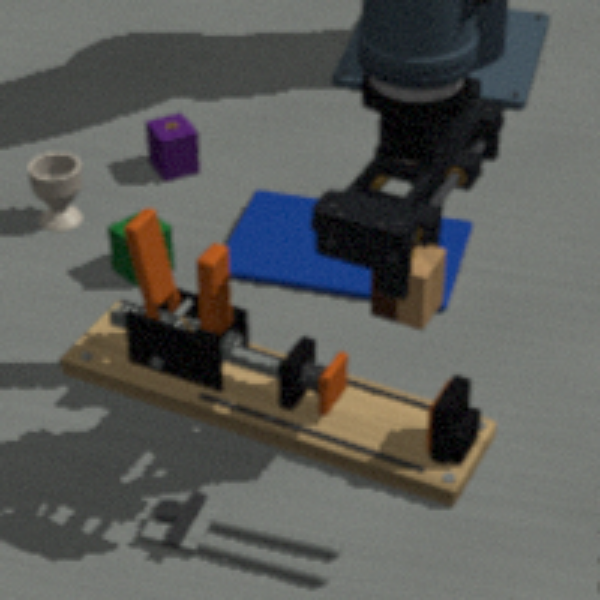

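The pull hangs over the base between jaw and anvil, square to the bar: clamp x 0.114, y +0.001, yaw error 0.3°. I'll lower it to the base.

```bash
python3 -m jog '[[30,0,30,1,0],[30,0,70,1,0],[30,0,100,1,0],[30,0,113,1,0],[30,0,118,1,0],[30,0,120,1,0],[30,0,120.5,1,0],[30,0,120.5,1,0]]'
python3 - <<'E'
from h import *
s=r.sense();print(s["position"],s["contact_force"],s["finger_gap"])
f=vision.grab_frame("wrist"); cv2.imwrite("pics/w4.png",f["image"])
f=vision.grab_frame("scene"); cv2.imwrite("pics/s4.png",cv2.resize(f["image"][180:310,170:330],None,fx=4,fy=4))
E
```

```text
clock: 7.35
position: [0.6585, 0.0877, 0.0311]
tool_rot: [-1.102, 1.361, -1.362]
contact_force: [0.1, -0.2, -1.2]
finger_gap: 0.0395
[0.6585066  0.08767316 0.03114902] [ 0.09618767 -0.24829668 -1.18524021] 0.03953788511011892
```

View pics/s4.png

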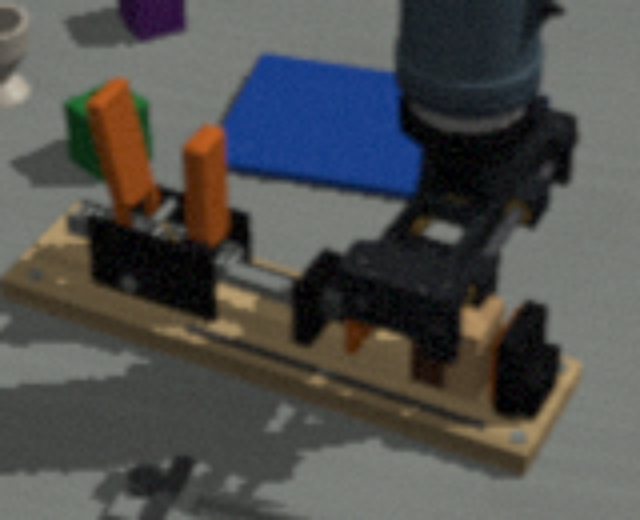

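It is still hanging, since the weight is still on the wrist, about 2 mm above the base. I'll lower it in small steps.

```bash
python3 -m jog '[[30,0,1.5,0,0],[30,0,1.5,0,0]]'; python3 -m jog '[[30,0,1,0,0],[30,0,1,0,0]]'
```

```text
clock: 7.7
position: [0.6583, 0.0876, 0.0292]
tool_rot: [-1.103, 1.361, -1.362]
contact_force: [-0.2, -0.4, 1.9]
finger_gap: 0.0396
clock: 7.95
position: [0.6583, 0.0876, 0.0292]
tool_rot: [-1.103, 1.361, -1.362]
contact_force: [-3.5, -1.8, 10.1]
finger_gap: 0.0399
```

It is down on the base. I'll relax the push, open, and go straight up.

```bash
python3 -m jog '[[30,0,-1,0,0],[30,0,-1,0,0],[60,0,-1,0,0],[60,0,-1,0,0],[60,0,-1,0,0],[60,0,-1,0,0]]' && python3 -m jog '[[60,0,-10,0,0],[60,0,-30,0,0],[60,0,-60,0,0],[60,0,-100,0,0],[60,0,-145,0,0],[60,0,-160,0,0],[60,0,-160,0,0]]'
python3 - <<'E'
from h import *
s=r.sense();print(s["position"],s["contact_force"],s["finger_gap"])
f=vision.grab_frame("wrist"); cv2.imwrite("pics/w5.png",f["image"])
P=cloud(f,s["position"],s["tool_rot"]); z=P[...,2]
o=np.array([.6335,-.0243]); a=np.radians(77.8); Rm=np.array([[np.cos(a),np.sin(a)],[-np.sin(a),np.cos(a)]])
C=(P[...,:2]-o)@Rm.T
t=(C[...,0]>.06)&(C[...,0]<.139)&(abs(C[...,1])<.03)&(abs(z-.068)<.005)
print(t.sum(),np.median(z[t]),[np.round(x,1) for x in cv2.minAreaRect((C[t]*1000).astype(np.float32))])
E
```

```text
clock: 8.7
position: [0.6579, 0.0876, 0.0288]
tool_rot: [-1.103, 1.362, -1.361]
contact_force: [-1.1, 0.4, -0.1]
finger_gap: 0.0601
clock: 9.57
position: [0.6586, 0.0877, 0.1904]
tool_rot: [-1.101, 1.36, -1.362]
contact_force: [-0.3, 0.4, -0.7]
finger_gap: 0.0599
[0.65863908 0.08769295 0.19039021] [-0.33410333  0.40837278 -0.69998832] 0.0599325959405131
2538 0.06856925638507962 [array([114.8,   0. ]), array([39.4, 44.1]), np.float64(89.5)]
```

View pics/w5.png

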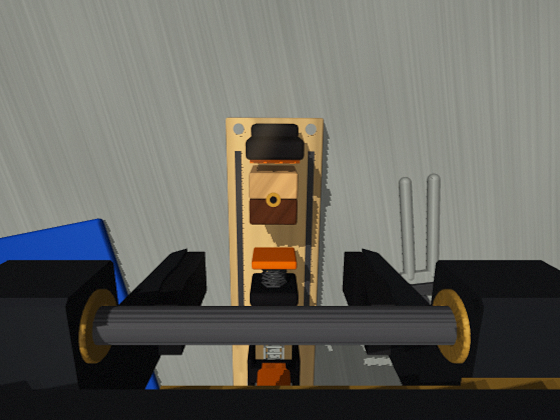

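The pull stands free at clamp x 114.8 mm, y 0.0, 0.5° from square, top at z 68.6 mm, so it is flat on the base. Now I'll go over the handle, fingers closed, to a spot behind the trigger, staying high.

```bash
python3 -m jog '[[40,15,-8,0,0],[20,50,-10,0,0],[0,95,-10,0,0],[0,140,-10,0,0],[0,185,-10,0,0],[0,225,-10,0,0],[0,252,-10,0,0],[0,268,-10,0,0],[0,270,-10,0,0],[0,270,-10,0,0]]'
cat >> h.py <<'E'
o_=np.array([.6335,-.0243]); a_=np.radians(77.8); Rm=np.array([[np.cos(a_),np.sin(a_)],[-np.sin(a_),np.cos(a_)]])
def st():
    s=r.sense(); M=R.from_rotvec(s["tool_rot"]).as_matrix(); c=Rm@(s["position"][:2]-o_)
    print("t",round(s["clock"],2),"clamp",(c*1000).round(1),"z",(s["position"][2]*1000).round(1),"yaw err deg",round(np.degrees(np.arctan2(M[1,2],M[0,2]))+12.2,2),"F clamp",(Rm@s["contact_force"][:2]).round(1),s["contact_force"][2].round(1),"gap",round(s["finger_gap"]*1000,1)); return s
E
python3 - <<'E'
from h import *
st()
f=vision.grab_frame("wrist"); cv2.imwrite("pics/w6.png",f["image"])
f=vision.grab_frame("side"); cv2.imwrite("pics/d6.png",cv2.resize(f["image"][100:290,190:390],None,fx=3.2,fy=3.1)); np.savez("side6.npz",**f)
f=vision.grab_frame("scene"); np.savez("scene6.npz",**f)
cv2.imwrite("pics/s6.png",cv2.resize(f["image"][150:310,150:340],None,fx=4,fy=3.7))
E
```

```text
clock: 10.88
position: [0.6022, -0.1752, 0.1987]
tool_rot: [-1.103, 1.361, -1.36]
contact_force: [1.0, 0.7, -0.2]
finger_gap: 0.0007
t 10.88 clamp [-154.1   -1.3] z 198.7 yaw err deg 0.3 F clamp [ 0.9 -0.9] -0.2 gap 0.7
```

View pics/d6.png

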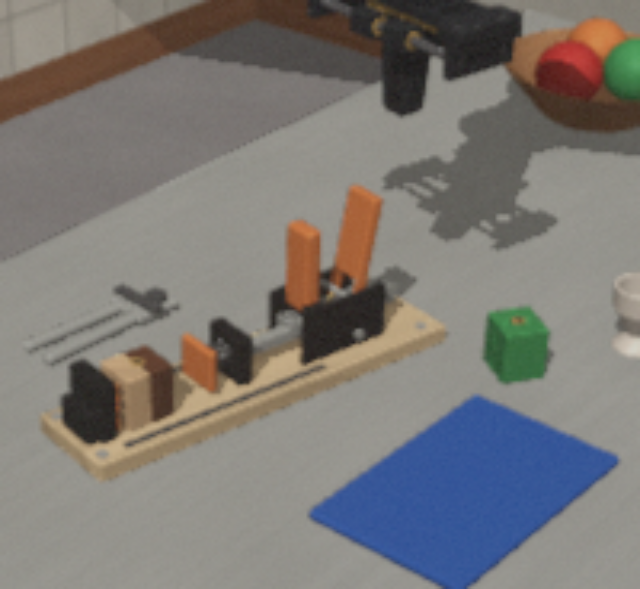

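View pics/s6.png

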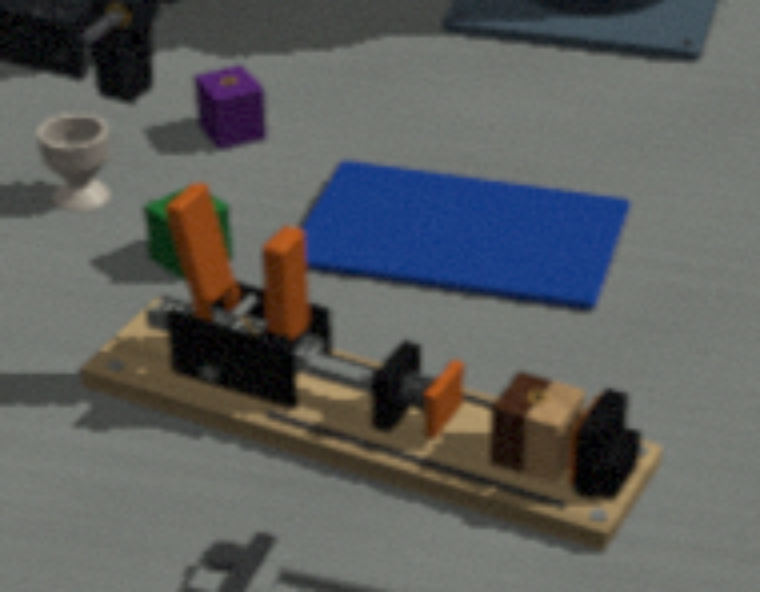

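Both cameras have a clear view of trigger, handle, pad gap and pull. I'll lower behind the trigger and make the first stroke. The pad is about 46 mm short of contact, so a full stroke is safe.

```bash
python3 -m jog '[[0,0,35,-1.3,0],[0,0,65,-1.3,0],[0,0,74,-1.3,0],[0,0,74,-1.3,0],[0,-10,74,-1.3,0],[0,-18,74,-1.3,0],[0,-18,74,-1.3,0]]' && python3 -c "
from h import *; st()" && python3 -m jog '[[0,-8,0,0,0],[0,-16,0,0,0],[0,-24,0,0,0],[0,-32,0,0,0],[0,-37,0,0,0],[0,-40,0,0,0],[0,-40,0,0,0]]'
python3 - <<'E'
from h import *
st()
f=vision.grab_frame("side"); cv2.imwrite("pics/d7.png",cv2.resize(f["image"][100:290,190:390],None,fx=3.2,fy=3.1))
f=vision.grab_frame("scene"); cv2.imwrite("pics/s7.png",cv2.resize(f["image"][150:310,150:340],None,fx=4,fy=3.7))
E
```

```text
clock: 11.9
position: [0.6053, -0.1576, 0.1257]
tool_rot: [-1.103, 1.359, -1.361]
contact_force: [-1.1, -1.6, -0.1]
finger_gap: 0.0003
t 11.9 clamp [-136.3   -0.6] z 125.7 yaw err deg 0.32 F clamp [-1.8  0.7] -0.1 gap 0.3
clock: 12.78
position: [0.6132, -0.1198, 0.1251]
tool_rot: [-1.103, 1.361, -1.362]
contact_force: [0.9, -5.2, 2.8]
finger_gap: 0.0007
t 12.78 clamp [-97.7  -0.3] z 125.1 yaw err deg 0.22 F clamp [-4.9 -2. ] 2.8 gap 0.7
```

View pics/s7.png

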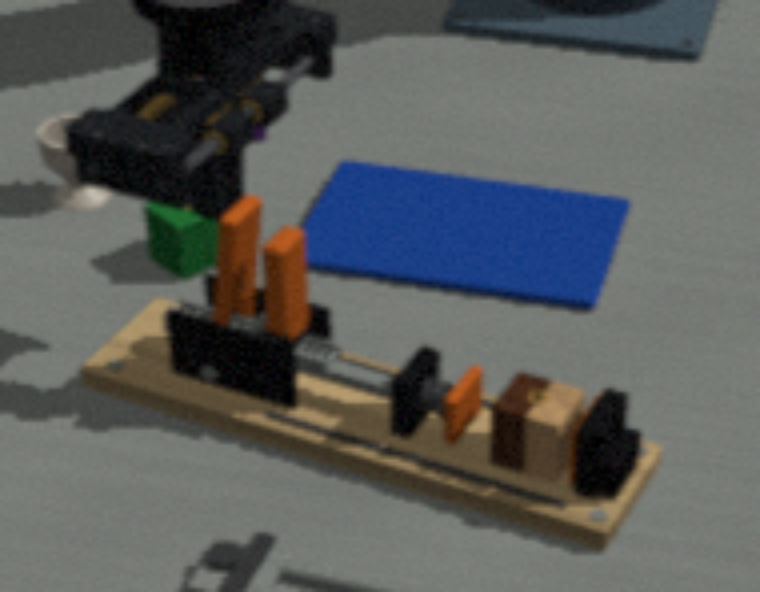

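View pics/d7.png

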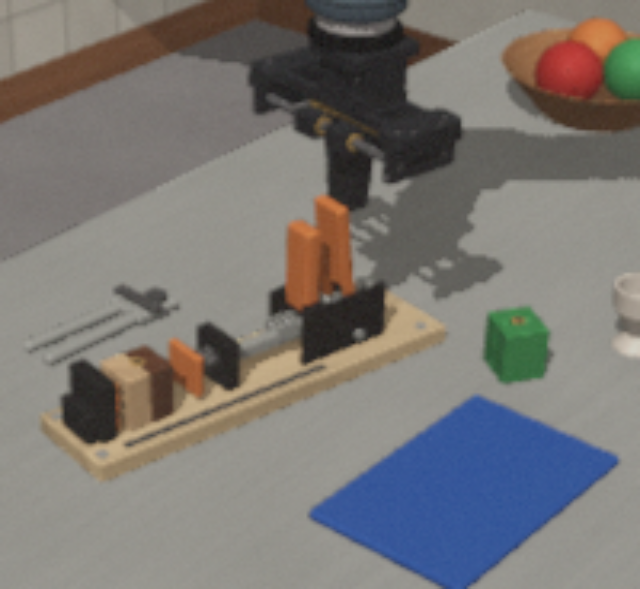

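Stroke 1 worked: the trigger is upright against the fingers with about 5 N on it, and in the scene crop the pad moved from x 445 to 464. I'll write a pad tracker, then make the second stroke.

```bash
cat >> h.py <<'E'
from scipy.optimize import brentq
def c2w(p): return np.r_[o_+Rm.T@np.array(p[:2]),p[2]]
def padblob(f,n,disp_guess):
    hsv=cv2.cvtColor(f["image"],cv2.COLOR_BGR2HSV); H,S,V=[hsv[...,i].astype(int) for i in range(3)]
    o=((H<14)&(S>140)&(V>60)).astype(np.uint8)
    n2,l,stt,cen=cv2.connectedComponentsWithStats(o)
    e=proj(f,c2w((.046+disp_guess,0,.044)))[0]
    k=[i for i in range(1,n2) if stt[i,4]>15]; i=min(k,key=lambda i:np.hypot(*(cen[i]-e)))
    return cen[i],e,stt[i],l==i
E
python3 -m jog '[[0,14,0,0,0],[0,28,0,0,0],[0,42,0,0,0],[0,42,0,0,0],[0,28,0,0,0],[0,18,0,0,0],[0,8,0,0,0],[0,1,0,0,0],[0,-4,0,0,0],[0,-4,0,0,0]]'
python3 - <<'E'
from h import *
st()
f=vision.grab_frame("side"); np.savez("side8.npz",**f); cv2.imwrite("pics/d8.png",cv2.resize(f["image"][100:290,190:390],None,fx=3.2,fy=3.1))
f=vision.grab_frame("scene"); np.savez("scene8.npz",**f); cv2.imwrite("pics/s8.png",cv2.resize(f["image"][150:310,150:340],None,fx=4,fy=3.7))
for n in ("scene","side"):
    f0=load(n+"6.npz"); c0,e0,s0,_=padblob(f0,n,0)
    f=load(n+"8.npz"); c,e,s,_=padblob(f,n,.03)
    g=lambda t: proj(f0,c2w((.046+t,0,.044)))[0]
    d=brentq(lambda t:(g(t)-g(0)-(c-c0))[0],-.02,.1)
    print(n,c0.round(1),e0.round(1),s0,"->",c.round(1),s,"disp mm",round(d*1000,1))
E
```

```text
clock: 14.12
position: [0.6138, -0.1157, 0.1247]
tool_rot: [-1.104, 1.361, -1.362]
contact_force: [-0.0, -6.1, 0.9]
finger_gap: 0.0005
t 14.12 clamp [-93.4  -0.1] z 124.7 yaw err deg 0.25 F clamp [-6.  -1.3] 0.9 gap 0.5
scene [260.5 256.9] [258.5 256.5] [256 248  10  20 123] -> [272.3 258.5] [264 250  23  21 175] disp mm 31.5
side [252.1 216.8] [253.9 217. ] [247 208  11  18 138] -> [246.1 219.2] [240 211  11  18 104] disp mm 19.3
```

View pics/s8.png

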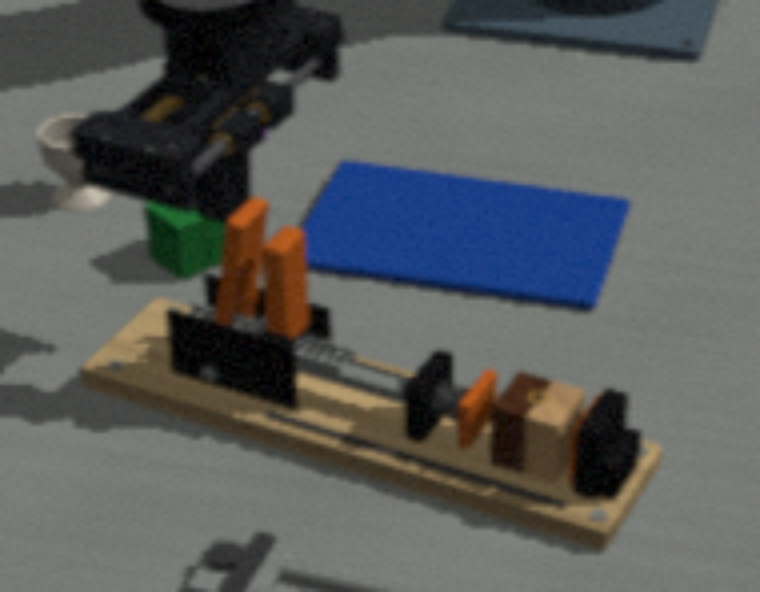

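View pics/d8.png

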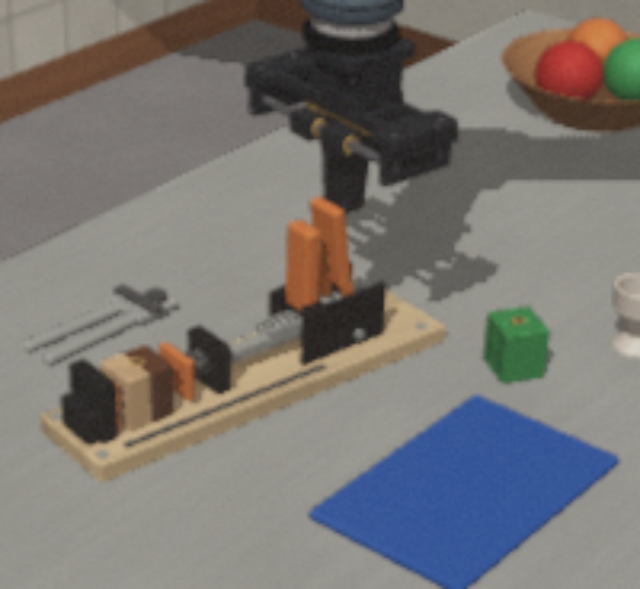

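The pad has advanced again (side blob (252,217) to (246,219)), but in the scene view it merges with the dark wood. The black block is a better target, so I'll track it by colour and depth.

```bash
cat >> h.py <<'E'
def jawpos(f,lab=""):
    P=cloud(f); C=(P[...,:2]-o_)@Rm.T; z=P[...,2]
    hsv=cv2.cvtColor(f["image"],cv2.COLOR_BGR2HSV); H,S,V=[hsv[...,i].astype(int) for i in range(3)]
    dark=(V<60)&(z>.045)&(z<.075)&(abs(C[...,1])<.028)&(C[...,0]>-.028)&(C[...,0]<.075)&(f["depth"]>0)
    o=(H<14)&(S>150)&(V>75)&(z>.03)&(z<.07)&(abs(C[...,1])<.026)&(C[...,0]>.03)&(C[...,0]<.118)&(f["depth"]>0)
    q=C[dark]*1000; w=C[o]*1000
    print(lab,"block n",len(q),"x pct 5/50/95",np.percentile(q[:,0],[5,50,95]).round(1),"| pad n",len(w),np.percentile(w[:,0],[10,50,90]).round(1) if len(w) else "")
E
python3 - <<'E'
from h import *
for k in "68":
    for n in ("scene","side"): jawpos(load(f"{n}{k}.npz"),n+k)
E
```

```text
scene6 block n 170 x pct 5/50/95 [15.5 25.7 38.8] | pad n 108 [51.3 55.2 56.6]
side6 block n 102 x pct 5/50/95 [17.1 25.3 29.7] | pad n 118 [52.2 55.6 57.8]
scene8 block n 187 x pct 5/50/95 [-19.7  46.9  61.9] | pad n 87 [73.2 76.9 78.5]
side8 block n 102 x pct 5/50/95 [38.4 47.3 50.6] | pad n 94 [72.9 77.6 80. ]
```

Both cameras agree: the pad face started near clamp x 55.5 mm and is now at 77 mm, having advanced 21.5 mm. It has 16 mm to go to the pull, 24 mm until the pull is against the anvil, and 33 mm to half compression. A third full stroke (at most 20 mm) is safe.

```bash
python3 -m jog '[[0,16,0,0,0],[0,32,0,0,0],[0,46,0,0,0],[0,46,0,0,0],[0,46,0,0,0],[0,46,0,0,0],[0,38,0,0,0],[0,30,0,0,0],[0,22,0,0,0]]' && python3 -c "from h import *; st()" && python3 -m jog '[[0,-8,0,0,0],[0,-14,0,0,0],[0,-19,0,0,0],[0,-22,0,0,0],[0,-22,0,0,0]]'
python3 - <<'E'
from h import *
st()
for n in ("scene","side"):
    f=vision.grab_frame(n); np.savez(n+"9.npz",**f); jawpos(f,n+"9"); cv2.imwrite("pics/%s9.png"%n,cv2.resize(f["image"][150:310,150:340] if n=="scene" else f["image"][100:290,190:390],None,fx=3.5,fy=3.5))
E
```

```text
clock: 15.35
position: [0.6093, -0.1378, 0.1254]
tool_rot: [-1.103, 1.361, -1.363]
contact_force: [-0.8, -4.1, 3.4]
finger_gap: 0.0007
t 15.35 clamp [-116.    -0.4] z 125.4 yaw err deg 0.2 F clamp [-4.2 -0. ] 3.4 gap 0.7
clock: 15.98
position: [0.6139, -0.1161, 0.1248]
tool_rot: [-1.103, 1.36, -1.363]
contact_force: [1.0, -5.6, 0.4]
finger_gap: 0.0006
t 15.97 clamp [-93.8  -0.3] z 124.8 yaw err deg 0.22 F clamp [-5.3 -2.2] 0.4 gap 0.6
scene9 block n 184 x pct 5/50/95 [-18.1  59.8  70.8] | pad n 55 [86.1 88.3 93.8]
side9 block n 105 x pct 5/50/95 [52.7 60.9 64.4] | pad n 26 [85.8 87.8 90.5]
```

View pics/scene9.png

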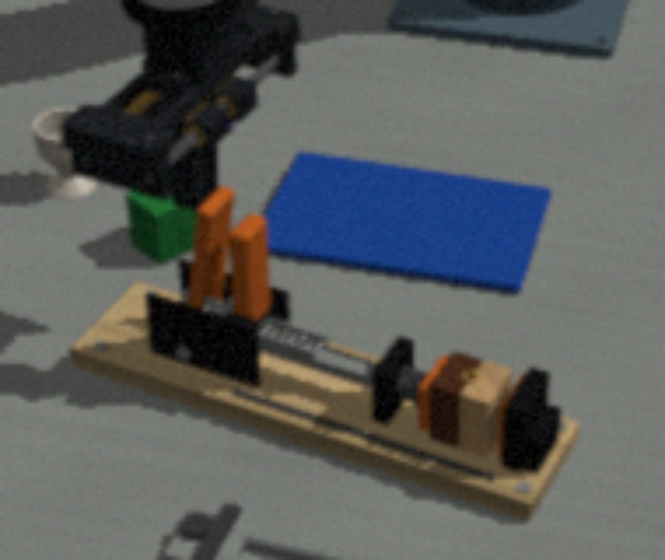

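The block moved 13.5 mm more, putting the pad face near 91 mm, almost touching the pull. A full fourth stroke of at most 20 mm would end at no more than about 10 mm of pad, so it is safe. I'll do it in two halves and watch the force.

```bash
python3 -m jog '[[0,16,0,0,0],[0,32,0,0,0],[0,46,0,0,0],[0,46,0,0,0],[0,46,0,0,0],[0,46,0,0,0],[0,38,0,0,0],[0,30,0,0,0],[0,20,0,0,0],[0,12,0,0,0]]' && python3 -c "from h import *; st()" && python3 -m jog '[[0,-4,0,0,0],[0,-8,0,0,0],[0,-8,0,0,0]]' 
python3 - <<'E'
from h import *
st()
for n in ("scene","side"):
    f=vision.grab_frame(n); np.savez(n+"10.npz",**f); jawpos(f,n+"10"); cv2.imwrite("pics/%s10.png"%n,cv2.resize(f["image"][190:310,200:340] if n=="scene" else f["image"][150:270,190:330],None,fx=5,fy=5,interpolation=cv2.INTER_CUBIC))
E
```

```text
clock: 17.32
position: [0.6115, -0.1283, 0.1255]
tool_rot: [-1.104, 1.36, -1.364]
contact_force: [-1.9, -5.5, 4.5]
finger_gap: 0.0005
t 17.32 clamp [-106.3   -0.4] z 125.5 yaw err deg 0.19 F clamp [-5.7  0.7] 4.5 gap 0.5
clock: 17.7
position: [0.613, -0.121, 0.1253]
tool_rot: [-1.104, 1.36, -1.364]
contact_force: [-0.9, -5.9, 3.4]
finger_gap: 0.0004
t 17.7 clamp [-98.9  -0.4] z 125.3 yaw err deg 0.19 F clamp [-6.  -0.3] 3.4 gap 0.4
scene10 block n 165 x pct 5/50/95 [-20.4  67.6  74. ] | pad n 49 [93.6 95.9 99.9]
side10 block n 93 x pct 5/50/95 [62.7 71.5 74.4] | pad n 33 [92.  94.8 98.8]
```

View pics/scene10.png

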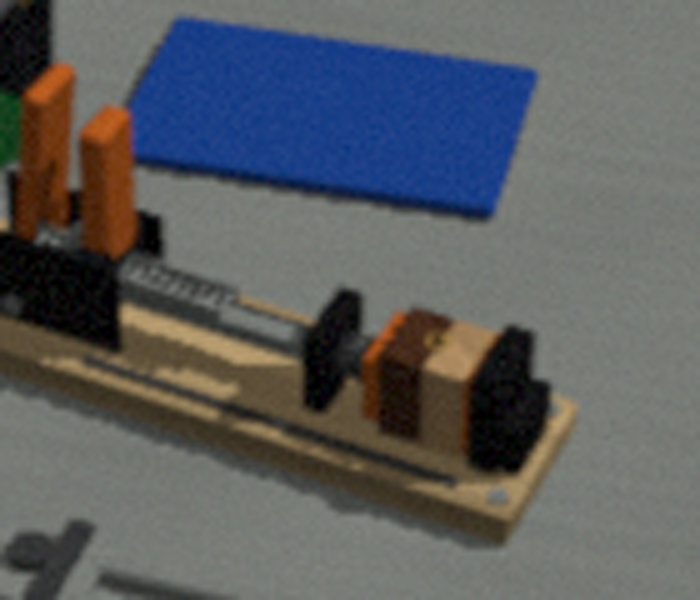

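View pics/side10.png

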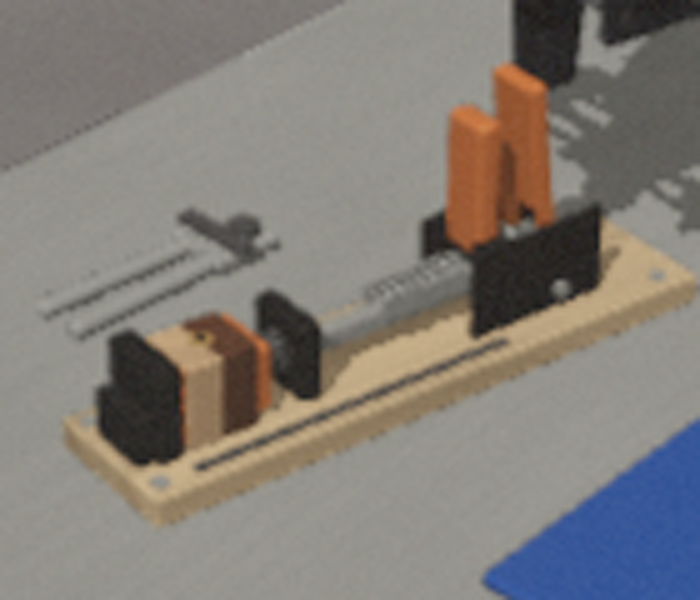

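The pull has slid up to the fixed jaw, and the pad has its full gap and is just touching. I'll finish this stroke (about 3 mm of pad).

```bash
sed -i 's/C\[...,0\]<.075)/C[...,0]<.088)/; s/C\[...,0\]>-.028)/C[...,0]>-.0)/' h.py; python3 -m jog '[[0,-3,0,0,0],[0,-6,0,0,0],[0,-6,0,0,0],[0,-6,0,0,0]]'
python3 - <<'E'
from h import *
st()
for n in ("scene","side"):
    jawpos(load(n+"6.npz"),n+"6"); jawpos(load(n+"10.npz"),n+"10")
    f=vision.grab_frame(n); np.savez(n+"11.npz",**f); jawpos(f,n+"11"); cv2.imwrite("pics/%s11.png"%n,cv2.resize(f["image"][190:310,200:340] if n=="scene" else f["image"][150:270,190:330],None,fx=5,fy=5,interpolation=cv2.INTER_CUBIC))
E
```

```text
clock: 18.3
position: [0.614, -0.1162, 0.125]
tool_rot: [-1.104, 1.361, -1.365]
contact_force: [-0.2, -8.2, 1.8]
finger_gap: 0.0002
t 18.3 clamp [-94.   -0.4] z 125.0 yaw err deg 0.14 F clamp [-8.  -1.5] 1.8 gap 0.2
scene6 block n 168 x pct 5/50/95 [15.8 25.8 38.8] | pad n 108 [51.3 55.2 56.6]
scene10 block n 159 x pct 5/50/95 [59.7 71.7 81.8] | pad n 49 [93.6 95.9 99.9]
scene11 block n 169 x pct 5/50/95 [ 9.  72.9 82.4] | pad n 52 [ 93.3  95.9 100.1]
side6 block n 102 x pct 5/50/95 [17.1 25.3 29.7] | pad n 118 [52.2 55.6 57.8]
side10 block n 103 x pct 5/50/95 [62.8 71.9 75.5] | pad n 33 [92.  94.8 98.8]
side11 block n 107 x pct 5/50/95 [65.8 73.7 77. ] | pad n 35 [92.3 95.2 98.2]
```

View pics/scene11.png

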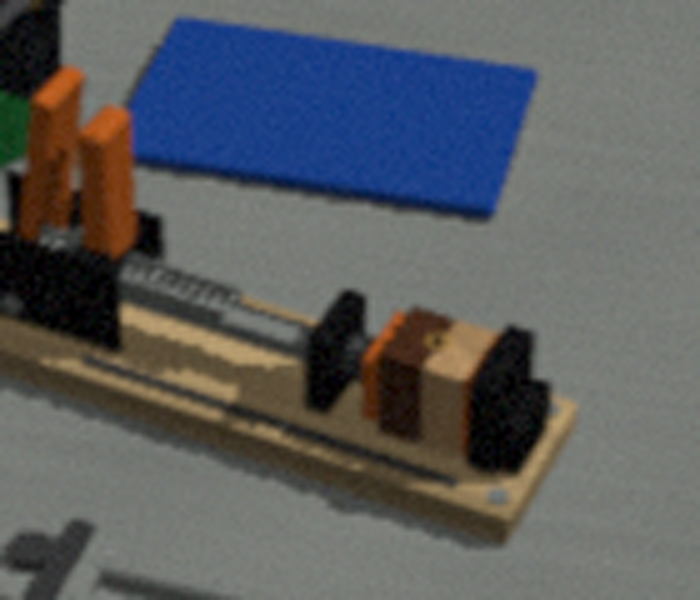

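View pics/side11.png

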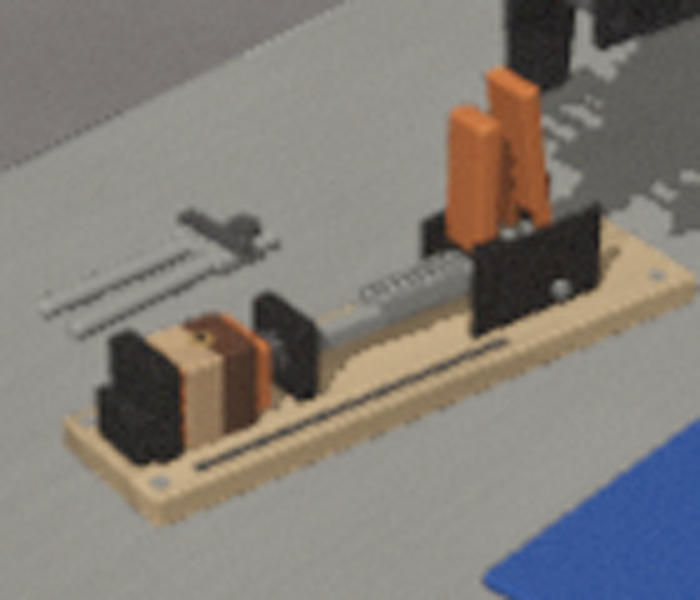

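The force rose from 6 to 8 N while the pad and pull stayed put, so the pad is about 3 mm in with the trigger held, and step 2 should be met. Now one last stroke: release, re-engage, then go forward in small increments watching force and block position. A full stroke could overshoot here.

```bash
python3 -m jog '[[0,0,0,0,0],[0,12,0,0,0],[0,24,0,0,0],[0,36,0,0,0],[0,46,0,0,0],[0,46,0,0,0],[0,46,0,0,0],[0,46,0,0,0],[0,38,0,0,0],[0,34,0,0,0]]' && python3 -c "
from h import *; st()
for n in ('scene','side'): jawpos(vision.grab_frame(n),n)" && python3 -m jog '[[0,-3,0,0,0],[0,-6,0,0,0],[0,-6,0,0,0]]' && python3 -c "
from h import *; st()
for n in ('scene','side'): jawpos(vision.grab_frame(n),n)"
```

```text
clock: 19.65
position: [0.6073, -0.1467, 0.1252]
tool_rot: [-1.103, 1.361, -1.362]
contact_force: [-1.0, -2.5, 2.3]
finger_gap: 0.0008
t 19.65 clamp [-125.1   -0.2] z 125.2 yaw err deg 0.25 F clamp [-2.7  0.5] 2.3 gap 0.8
scene block n 173 x pct 5/50/95 [37.7 70.3 81.5] | pad n 48 [ 93.5  95.5 100.1]
side block n 101 x pct 5/50/95 [62.7 70.9 74.4] | pad n 28 [91.9 94.7 98.3]
clock: 20.12
position: [0.6084, -0.1413, 0.1251]
tool_rot: [-1.103, 1.361, -1.362]
contact_force: [-0.6, -4.2, 2.6]
finger_gap: 0.0006
t 20.12 clamp [-1.197e+02 -1.000e-01] z 125.1 yaw err deg 0.23 F clamp [-4.2 -0.3] 2.6 gap 0.6
scene block n 167 x pct 5/50/95 [58.3 70.5 81.3] | pad n 51 [ 93.3  96.3 100. ]
side block n 104 x pct 5/50/95 [62.9 70.8 74.3] | pad n 32 [92.1 95.1 98.6]
```

On release the block slipped back 2.8 mm (side 73.7 to 70.9), so 70.9 corresponds to about 3 mm of pad. The target is block ≈ 76.5–77. The pawl isn't loaded yet, so I'll go on.

```bash
python3 -m jog '[[0,-3,0,0,0],[0,-6,0,0,0],[0,-6,0,0,0]]' && python3 -c "
from h import *; st()
for n in ('scene','side'): jawpos(vision.grab_frame(n),n)" && python3 -m jog '[[0,-2,0,0,0],[0,-4,0,0,0],[0,-4,0,0,0]]' && python3 -c "
from h import *; st()
for n in ('scene','side'): jawpos(vision.grab_frame(n),n)"
```

```text
clock: 20.6
position: [0.6094, -0.1364, 0.1253]
tool_rot: [-1.104, 1.361, -1.363]
contact_force: [-2.3, -6.1, 5.5]
finger_gap: 0.0007
t 20.6 clamp [-1.147e+02 -1.000e-01] z 125.3 yaw err deg 0.19 F clamp [-6.5  0.9] 5.5 gap 0.7
scene block n 171 x pct 5/50/95 [ 8.2 71.  81.8] | pad n 47 [ 92.9  96.1 100.3]
side block n 102 x pct 5/50/95 [64.  71.8 75.9] | pad n 33 [91.9 95.  98.8]
clock: 21.08
position: [0.6102, -0.1331, 0.1254]
tool_rot: [-1.104, 1.361, -1.364]
contact_force: [-1.4, -6.0, 6.2]
finger_gap: 0.0005
t 21.07 clamp [-111.2   -0.2] z 125.4 yaw err deg 0.16 F clamp [-6.2  0.1] 6.2 gap 0.5
scene block n 173 x pct 5/50/95 [10.5 72.4 82.9] | pad n 49 [93.5 96.6 99.9]
side block n 109 x pct 5/50/95 [65.1 73.  76.9] | pad n 32 [92.  95.1 98.6]
```

It is engaged and pushing: block at 73.0, about 5 mm of pad. I'll make two more 4 mm steps.

```bash
python3 -m jog '[[0,-2,0,0,0],[0,-4,0,0,0],[0,-4,0,0,0]]' && python3 -c "
from h import *; st()
for n in ('scene','side'): jawpos(vision.grab_frame(n),n)" && python3 -m jog '[[0,-2,0,0,0],[0,-4,0,0,0],[0,-4,0,0,0],[0,-4,0,0,0]]' && python3 -c "
from h import *; st()
for n in ('scene','side'):
    f=vision.grab_frame(n); np.savez(n+'12.npz',**f); jawpos(f,n); cv2.imwrite('pics/%s12.png'%n,cv2.resize(f['image'][190:310,200:340] if n=='scene' else f['image'][150:270,190:330],None,fx=5,fy=5,interpolation=cv2.INTER_CUBIC))"
```

```text
clock: 21.55
position: [0.611, -0.1294, 0.1254]
tool_rot: [-1.104, 1.361, -1.364]
contact_force: [-2.3, -6.1, 7.0]
finger_gap: 0.0001
t 21.55 clamp [-107.5   -0.2] z 125.4 yaw err deg 0.15 F clamp [-6.5  1. ] 7.0 gap 0.1
scene block n 170 x pct 5/50/95 [ 8.  73.2 83.3] | pad n 51 [ 93.3  96.1 100.6]
side block n 101 x pct 5/50/95 [65.3 74.  77.4] | pad n 38 [92.1 95.  98.3]
clock: 22.15
position: [0.6117, -0.1259, 0.1254]
tool_rot: [-1.104, 1.361, -1.365]
contact_force: [-2.3, -7.8, 7.0]
finger_gap: 0.0004
t 22.15 clamp [-1.04e+02 -1.00e-01] z 125.4 yaw err deg 0.13 F clamp [-8.1  0.6] 7.0 gap 0.4
scene block n 165 x pct 5/50/95 [ 9.5 74.3 82.3] | pad n 52 [ 93.2  96.1 100.5]
side block n 106 x pct 5/50/95 [66.7 74.5 79.5] | pad n 37 [91.8 94.8 98.1]
```

View pics/scene12.png

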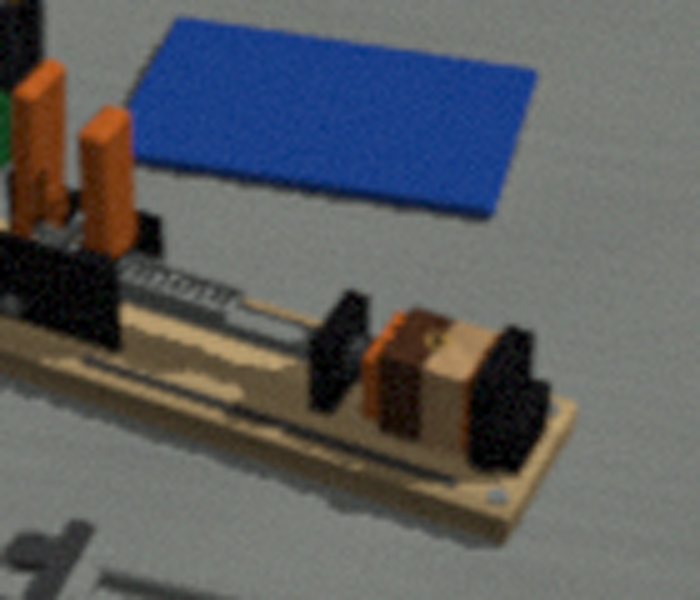

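View pics/side12.png

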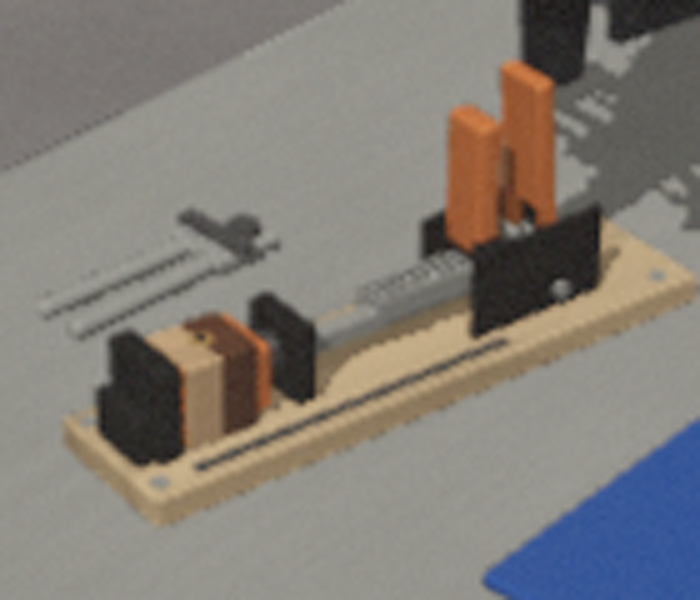

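The block has advanced about 4 mm past the 3 mm reference, which puts the pad roughly 6–8 mm in, with 8 N on the trigger. For an independent check I'll measure the visible gap between block and pad directly, against its known 21 mm when free.

```bash
cat >> h.py <<'E'
def gap(f,ysign,lab,lo,show=False):
    out=[]
    for z in np.arange(.040,.0605,.0025):
        xs=np.arange(lo,lo+.05,.00025)
        uv=np.array([proj(f,c2w((x,ysign*.0195,z)))[0] for x in xs]).astype(np.float32)
        L=cv2.remap(f["image"],uv[:,0][None],uv[:,1][None],cv2.INTER_LINEAR)
        hsv=cv2.cvtColor(L,cv2.COLOR_BGR2HSV)[0].astype(int); V=hsv[:,2]; org=(hsv[:,0]<14)&(hsv[:,1]>150)&(V>80)
        dk=V<50
        if not org.any(): continue
        k=np.argmax(org); d=np.where(dk[:k])[0]
        if len(d)==0: continue
        out.append((z*1000,xs[d[-1]]*1000,xs[k]*1000,(xs[k]-xs[d[-1]])*1000))
    o=np.array(out); print(lab,"gap med",np.median(o[:,3]).round(2),"blk",np.median(o[:,1]).round(1),"pad",np.median(o[:,2]).round(1),o[:,3].round(1))
E
python3 - <<'E'
from h import *
for k,lo in (("6",.015),("8",.035),("9",.045),("10",.06),("11",.06),("12",.06)):
    for n,s in (("scene",-1),("side",1)): gap(load(n+k+".npz"),s,n+k,lo)
E
```

```text
scene6 gap med 5.0 blk 46.3 pad 52.3 [18.3 17.3 16.  15.   5.   4.5  4.8  4.   2. ]
side6 gap med 11.75 blk 39.8 pad 50.8 [14.8 11.8  9.5  6.5  6.3  6.3 15.  16.  18.5]
scene8 gap med 5.5 blk 68.3 pad 72.5 [15.  14.  13.8 14.8  5.5  5.3  5.5  4.   2.5]
side8 gap med 14.5 blk 58.3 pad 72.8 [14.5 12.5 10.3  8.5  6.8 17.8 19.  18.  16.5]
scene9 gap med 14.25 blk 70.0 pad 84.3 [15.  14.3  2. ]
side9 gap med 14.25 blk 72.5 pad 86.5 [14.3 12.5 10.   8.3  6.8 16.8 17.  17.8 16.8]
scene10 gap med 6.75 blk 89.3 pad 92.3 [11.3 10.3  6.8  4.   2.3]
side10 gap med 11.25 blk 82.5 pad 93.3 [11.3  8.8  7.   5.   5.  14.  14.  16.8 15.8]
scene11 gap med 6.75 blk 85.5 pad 92.3 [9.8 8.  6.8 3.5 2.3]
side11 gap med 6.75 blk 87.3 pad 93.8 [ 9.   6.8  4.5  4.5  4.8  5.5 13.5 12.8 12.3]
scene12 gap med 4.63 blk 88.3 pad 92.4 [8.  7.3 4.5 4.8 3.5 2.8]
side12 gap med 5.75 blk 87.8 pad 93.3 [ 7.   4.5  3.5  4.5  5.3  5.8 10.  10.3 10. ]
```

The consistent rows (side z = 55–60 mm, and z = 40 mm in both views) show the gap down about 7–7.5 mm from free, agreeing with the block displacement. One last 3 mm push gives about 1.4 mm more.

```bash
python3 -m jog '[[0,-1.5,0,0,0],[0,-3,0,0,0],[0,-3,0,0,0],[0,-3,0,0,0],[0,-3,0,0,0]]' && python3 - <<'E'
from h import *
st()
for n,s in (("scene",-1),("side",1)):
    f=vision.grab_frame(n); jawpos(f,n); gap(f,s,n,.06)
    cv2.imwrite('pics/%s13.png'%n,cv2.resize(f['image'][190:310,200:340] if n=='scene' else f['image'][150:270,190:330],None,fx=5,fy=5,interpolation=cv2.INTER_CUBIC))
    P=cloud(f); C=(P[...,:2]-o_)@Rm.T; t=(C[...,0]>.098)&(C[...,0]<.147)&(abs(C[...,1])<.03)&(P[...,2]>.063)&(P[...,2]<.0725)&(f["image"].max(2)>65)
    print("pull top",t.sum(),np.median(P[t][:,2]).round(4),[np.round(x,1) for x in cv2.minAreaRect((C[t]*1000).astype(np.float32))])
st()
E
```

```text
clock: 22.88
position: [0.6123, -0.1234, 0.1253]
tool_rot: [-1.104, 1.361, -1.365]
contact_force: [-1.0, -8.5, 5.4]
finger_gap: 0.0009
t 22.88 clamp [-101.3   -0.2] z 125.3 yaw err deg 0.12 F clamp [-8.5 -0.8] 5.4 gap 0.9
scene block n 165 x pct 5/50/95 [10.6 75.1 81.9] | pad n 50 [ 93.7  95.6 100.4]
scene gap med 3.75 blk 88.4 pad 92.3 [7.3 6.8 4.  3.3 3.5 2.5]
pull top 205 0.0685 [array([121.6,  -2.2]), array([42. , 47.4]), np.float64(87.6)]
side block n 107 x pct 5/50/95 [67.4 76.3 79.5] | pad n 31 [93.  94.2 97.6]
side gap med 5.25 blk 88.0 pad 93.3 [5.3 4.3 4.8 4.3 5.3 6.  6.3 8.3 8. ]
pull top 145 0.0705 [array([122. ,   1.5]), array([45.7, 41.2]), np.float64(0.4)]
t 22.98 clamp [-1.013e+02 -1.000e-01] z 125.3 yaw err deg 0.12 F clamp [-8.7  0.3] 4.7 gap 0.3
```

View pics/side13.png

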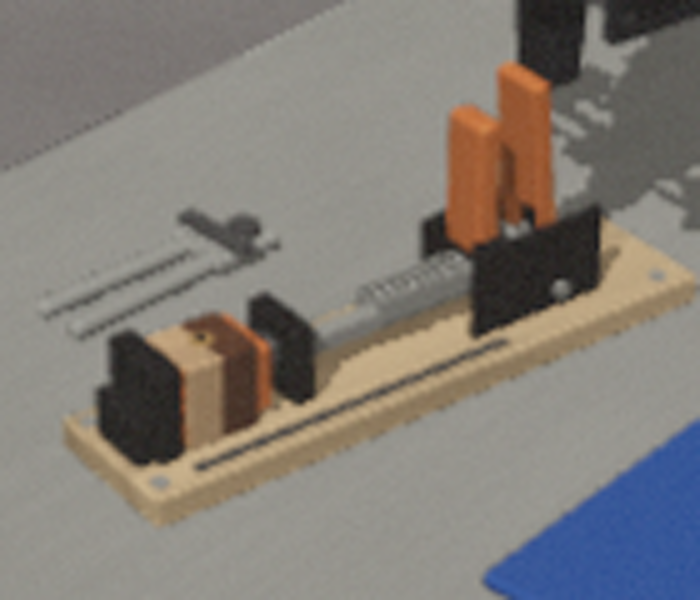

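View pics/scene13.png

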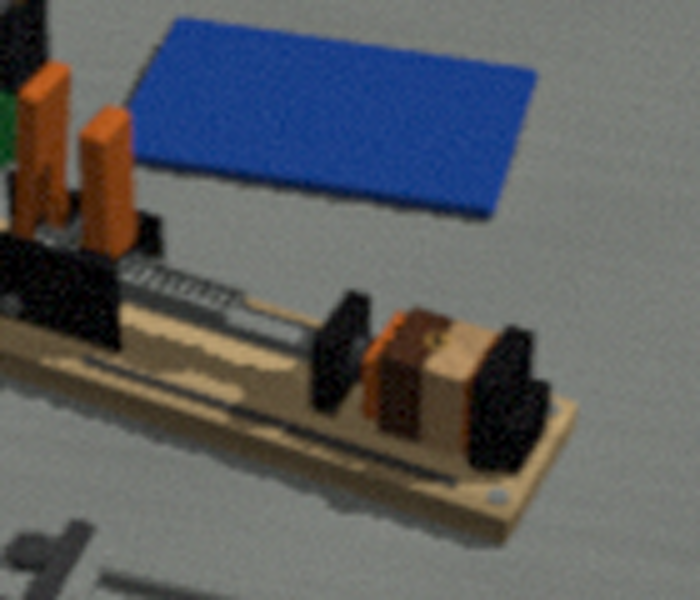

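The pull stands square against the fixed jaw at x ≈ 122 mm. The pad is in about 8.4–9.3 mm, and the trigger is held with 8.6 N. Handing in.

```bash
python3 -c "
from h import *
print(ticket.job_done())"
```

```text
the job is handed in; nothing more can be done
None
```

I stood the two-tone pull on the clamp base, let it go, and worked the jaw up to it with the trigger alone. I handed the job in at about 23 s with the trigger still held; no verdict was reported.

**Placing:** the pull stood free at clamp x 114.8 mm, y 0.0 mm, about 0.5° off square. Its top was at z 68.6 mm, so it sat flat on the base.

**Clamping:** this took four strokes plus a fifth made in small steps. At one release the jaw slipped back 2.8 mm, and I took that position as the roughly 3 mm of pad the task says remains.

**Last checks:**
- **Pad:** about 8.4 mm in from the jaw block's movement in the side view, about 7.7 mm in the scene view, and about 9.3 mm from the narrowing of the spring gap. The push on the trigger alone had suggested about 6 mm one step earlier. All of these lie within 5–13 mm.
- **Trigger:** held with about 8.6 N.
- **Pull:** centred at x ≈ 122 mm against the fixed jaw, y between −2 and +1.5 mm in the two views, upright, fingers well clear.

I did not measure the egg cup, ramekin or can opener again at the end. The arm never went near them, and wherever the egg cup and can opener appeared in the pictures they looked undisturbed; the ramekin was outside the later ones.

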